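# Find the socket key that fits the filter housing's nut

## Task

The filter housing in the grey drip tray has a recessed hex nut on its cover. Try the socket keys from the rack on that nut, one at a time, until you find the one that fits, standing each key that does not fit back upright in a rack compartment. Finish while still holding the right key in the gripper, upright and fully seated down over the nut, with the other two standing in the rack and the loose bottles and vial left alone.

Things in the scene. Friction and masses are not known exactly. Their poses are not given: they have to be found in the camera images.
- nut (a point): Top centre (top of the flats) of the brass hex nut on the cover of the housing in the tray. z up; two flats face +x and -x of this frame. Nut 12 mm tall plus a 3 mm cone that rises above this point; 17, 24 or 31 mm across flats, changing from start to start.
- nut_floor (a point): Centre of the recess floor at the nut's foot, 12 mm below nut, same axes. A round collar as high as the nut's flats surrounds it. A key too small or too big stops with its mouth at about the height of nut or up to 4 mm above; the right one goes on down until its mouth stands on this floor (grip centre 70 mm above it).
- tray: Fixed grey drip tray, 130 mm square, 14 mm tall; origin at the centre of its underside. The steel filter housing to work on (86 mm across, 92 mm tall, fixed) stands in its middle. Two like housings with other nuts stand 0.2 m farther off, outside the tray, at the same height; they are not to be worked on.
- rack: Fixed low aluminium rack, 70 mm (its x) by 220 mm (its y) by 22 mm tall, walls 4 mm, floor 4 mm; three compartments in a row along its y, centres at y = -72, 0 and +72 mm, each about 62 x 68 mm inside, one key in each. Origin: centre of its underside, on the work surface.
- key_a_grip (a point): Centre of the black block grip of a loose socket key, 70 mm above its mouth; z up. Key 95 mm tall, stands mouth down in a rack compartment (any). Up from the mouth: hexagonal steel socket (3 mm wall) to 24 mm, round shield 48 mm across to 34 mm, thin neck, grip 24 mm (x) by 36 mm (y) from 45 to 95 mm; grip it across the 24 mm. 0.2 to 0.33 kg.
- key_b_grip (a point): The same point and axes on a second key, alike but for its socket size. All keys: the hexagonal opening is 24 mm deep and two of its flats face the key's +x and -x. The three are for nuts of 17, 24 and 31 mm across flats (about 1 mm play a side, 7 degrees of twist either way); which key is which is not told: try.
- key_c_grip (a point): The same point and axes on the third key, alike but for its socket size. Any key may be in any compartment.
- amber_big_center (a point): Bystander: loose amber bottle with black cap, 56 mm across, 95 mm tall. Leave it alone. The point is its centre.
- amber_small_center (a point): Bystander: loose amber bottle with black cap, 44 mm across, 75 mm tall. Leave it alone. The point is its centre.
- sample_vial_center (a point): Bystander: loose clear vial with white cap, 32 mm across, 80 mm tall. Leave it alone. The point is its centre.

How it is judged (in metres and radians):
At the end, for the whole second after the job is handed in: One key is gripped by the fingers, at rest and upright (within 0.08 rad), centred on the nut in the tray within 4 mm, with its mouth within 3.5 mm of the recess floor; the other two stand upright (within 0.12 rad) on the floor of the rack (((horizontal distance between key_a_grip and nut_floor below 0.004 m and z of key_a_grip in the frame of nut_floor below 0.0735 m and angle between key_a_grip's own z axis and vertical below 0.08 rad and contact force between the fingers and key_a above 1.5 N and linear speed of key_a below 0.02 m/s and x of key_b_grip in the frame of rack between -0.04 and 0.04 m and y of key_b_grip in the frame of rack between -0.115 and 0.115 m and z of each of key_b_grip, key_c_grip in the frame of rack below 0.08 m and angle between each of key_b_grip, key_c_grip's own z axis and vertical below 0.12 rad and x of key_c_grip in the frame of rack between -0.04 and 0.04 m and y of key_c_grip in the frame of rack between -0.115 and 0.115 m) or (horizontal distance between key_b_grip and nut_floor below 0.004 m and z of key_b_grip in the frame of nut_floor below 0.0735 m and angle between key_b_grip's own z axis and vertical below 0.08 rad and contact force between the fingers and key_b above 1.5 N and linear speed of key_b below 0.02 m/s and x of key_a_grip in the frame of rack between -0.04 and 0.04 m and y of key_a_grip in the frame of rack between -0.115 and 0.115 m and z of each of key_a_grip, key_c_grip in the frame of rack below 0.08 m and angle between each of key_a_grip, key_c_grip's own z axis and vertical below 0.12 rad and x of key_c_grip in the frame of rack between -0.04 and 0.04 m and y of key_c_grip in the frame of rack between -0.115 and 0.115 m) or (horizontal distance between key_c_grip and nut_floor below 0.004 m and z of key_c_grip in the frame of nut_floor below 0.0735 m and angle between key_c_grip's own z axis and vertical below 0.08 rad and contact force between the fingers and key_c above 1.5 N and linear speed of key_c below 0.02 m/s and x of key_a_grip in the frame of rack between -0.04 and 0.04 m and y of key_a_grip in the frame of rack between -0.115 and 0.115 m and z of each of key_a_grip, key_b_grip in the frame of rack below 0.08 m and angle between each of key_a_grip, key_b_grip's own z axis and vertical below 0.12 rad and x of key_b_grip in the frame of rack between -0.04 and 0.04 m and y of key_b_grip in the frame of rack between -0.115 and 0.115 m))); the arm keeps its last pose, push and grip.
It fails at once if the amber big is pushed away or knocked over (distance of amber_big_center from where it was at the start of the episode above 0.03 m or angle between amber_big_center's own z axis and vertical above 0.5 rad).
It fails at once if the amber small is pushed away or knocked over (distance of amber_small_center from where it was at the start of the episode above 0.03 m or angle between amber_small_center's own z axis and vertical above 0.5 rad).
It fails at once if the sample vial is pushed away or knocked over (distance of sample_vial_center from where it was at the start of the episode above 0.03 m or angle between sample_vial_center's own z axis and vertical above 0.5 rad).
It also fails if it takes over 72 s, if anything falls off the work surface, if the arm or the gripper's body presses on something with over 40 N, if the wrist force passes 120 N, or if a joint passes its speed limit or range.

## Robot

A 6-joint arm with a two-finger parallel gripper is mounted at the origin on the work surface. World frame = base frame: x ahead of the robot, y to its left, z up, the work surface at z = 0. Lengths are in m, angles in degrees, forces in N, time in s.
With the tool pointing down it reaches from about 0.25 to 0.725 m from the base axis. Payload 9.7 kg.
Tool frame: the origin (TCP) lies on the centre line of the jaws, within the pads' length; the fingertips stand 17 mm ahead of it and the grasp point (between the pads) lies 2 mm behind it (bot.nose_length is the distance from the TCP to the fingertips, in m); x points along the fingers, y is the direction in which the jaws open and shut, and the axes are right-handed (so a half turn about x gives the same grasp; the last joint's range is limited). The gripper opens to 85 mm and grips with 20 to 120 N. Pads are 22 mm wide; open, the fingers measure 114 mm over their backs; the gripper's body (76 mm by 85 mm) begins 54 mm behind the grasp point. The pads swing forward as they close: fully open they stand 13 mm farther back than shut.
Start: joints at [-70.588, 4.979, 10.078, 95.1, 0, 90], TCP at [0.183, -0.519, 0.248] pointing down, gripper open.
Joint ranges: [-179.16, 179.16], [-48.56, 103.87], [-65.8, 70.77], [-126.05, 130.52], [-82.76, 87.17], [-180, 180]. Speed limits (degrees/s): [127.2, 127.2, 147.25, 180, 180, 180].

## Interface

Orientations are given as [roll, pitch, yaw] about the fixed x, y, z axes, in that order (R = Rz(yaw) Ry(pitch) Rx(roll)).
In Python, from workcell import bot, viewer, ticket gives the robot as it stands.
- The arm moves only by the tool jog_arm, never from a script. Its argument "deltas" is a list of rows, each an object of numbers: "fingers": the opening, from 0 (shut) to 1 (fully open); "x", "y", "z": the shift along the world's x, y, z in mm; "twist": the turn about the world's z in degrees. A call has 1 to 10 rows; each row is the pose to reach, as a shift and turn from the pose measured when the call began; what a row does not reach only later rows make up. A row lasts 1/10 s, in which the tool goes at most 50 mm and 8.59 degrees, less where a joint would pass 70% of its speed; a pose out of reach is approached as far as the arm can. A call with a gripper value outside its range is refused whole. The fingers move at their own pace and stop on an object; "grip_force" is the grip in N (left out, the last holds). Time passes only in rows, so rows that repeat a pose let the fingers close. It gives the time, the measured TCP pose, the force and the opening at its end, in the units of the state.
- bot.get_obs(): the state, without advancing time (a new reading comes with each control period).
- viewer.camera(name): name is "scene" or "side" or "wrist"; returns a dict with "image" (480x640x3 uint8, red, green, blue), "fovy" (degrees; the focal length in pixels is half the picture's height over the tangent of half this angle, whatever the lens; pixels are square), "cx", "cy" (the principal point, pixels), "D" ([k1, k2, p1, p2, k3] as OpenCV has them; the pictures are not rectified), "world_to_cam" (4x4, takes a point from world to camera coordinates); the wrist camera has in their place "tool_from_camera" (4x4, takes a point from camera to tool coordinates, whose origin is the TCP and whose axes are the tool frame's). Camera axes: x right, y down, z forward; pixel columns grow to the right and rows downward; lengths in m; the calibration is good to about 2 mm. A picture is of the moment at which its call begins: read the wrist's pose just before it. There is no depth.
- ticket.job_done(): hands the job in, once; it reports no verdict.
The state is a dict: "time": time; "q": joint angles; "qd": joint speeds; "joint_efforts": joint torques, N m; "ee_pos": TCP position; "tcp_rot": TCP orientation; "wrist_force": force on the tool from outside, world axes, zero at the start; "torque": the same for the moment, N m; "opening": finger opening in m.
Only numpy, scipy, OpenCV 4.12 (cv2) and the standard library are available. Lean on these libraries where they do the work, as an engineer would, in place of code of your own. Each camera call takes 0.05 s, during which the arm holds its last target.

## Working session

There is one attempt and no reset: what is moved stays moved. The work goes in short steps, Python scripts to look and compute and a tool call to move; the robot and the scene stay as the last step left them, time stands still between calls to the robot, and variables do not carry over. Pictures are saved under pics/ and viewed, and the job is handed in when it is done.

Besides the shell and the picture viewer there is one more tool, called after "Emit:" as name(argument=value, ...) on one line, values as JSON. jog_arm: Moves the arm, as the interface text tells. Its arguments: {"type":"object","properties":{"deltas":{"type":"array"},"grip_force":{"type":"number"}},"required":["deltas"]}

```bash
mkdir -p pics && cat > h.py <<'E'
import numpy as np, cv2
from workcell import bot, viewer, ticket
def snap(n,f):
    o=bot.get_obs(); c=viewer.camera(n); cv2.imwrite(f'pics/{f}.png',cv2.cvtColor(c['image'],cv2.COLOR_RGB2BGR))
    np.savez(f'pics/{f}.npz',**{k:v for k,v in c.items()},ee=o['ee_pos'],rot=o['tcp_rot'])
    return c,o
E
python3 - <<'E'
from h import *
for n in ['scene','side','wrist']:
    c,o=snap(n,n+'0'); print(n,c['fovy'],c['cx'],c['cy'],c['D']); print(np.round(c.get('world_to_cam',c.get('tool_from_camera')),4))
print(o, bot.nose_length)
E
```

```text
scene 56.21107970713897 319.03999763897394 239.16744312727508 [-0.10697667  0.          0.          0.          0.        ]
[[ 0.6307  0.776  -0.0121 -0.3305]
 [ 0.571  -0.4745 -0.6699 -0.2538]
 [-0.5256  0.4156 -0.7423  0.9966]
 [ 0.      0.      0.      1.    ]]
side 51.000459275009575 315.60503858709507 249.04294992349256 [-0.00258354  0.          0.          0.          0.        ]
[[ 0.9498 -0.3124 -0.0144 -0.4973]
 [-0.2446 -0.7133 -0.6568  0.1741]
 [ 0.195   0.6274 -0.7539  0.718 ]
 [ 0.      0.      0.      1.    ]]
wrist 69.50991995982643 322.225218486523 238.68635344252885 [-0.03361912  0.          0.          0.          0.        ]
[[-5.000e-04 -3.138e-01  9.495e-01 -1.251e-01]
 [ 1.000e+00 -1.100e-03  1.000e-04  1.000e-04]
 [ 1.000e-03  9.495e-01  3.138e-01 -8.040e-02]
 [ 0.000e+00  0.000e+00  0.000e+00  1.000e+00]]
{'time': 0.1, 'q': array([-7.05902255e+01,  5.00856183e+00,  1.00391719e+01,  9.51008577e+01,
       -2.97605943e-04,  9.00005667e+01]), 'qd': array([-0.06322925, -0.03909724,  0.12786068, -0.03740577,  0.04704487,
        0.04105025]), 'joint_efforts': array([ 2.27722394e-04, -5.21558654e+01,  4.65654337e+01,  1.60969736e-02,
       -7.09746757e-06, -4.31899892e-06]), 'ee_pos': array([ 0.18271174, -0.51855992,  0.24764967]), 'tcp_rot': array([-89.75669952,  89.92975181, 109.65250844]), 'wrist_force': array([-0.0320035 ,  0.00367136, -0.11296411]), 'torque': array([ 0.01066416, -0.04160622, -0.00258653]), 'opening': 0.0857322776961804} 0.017
```

View pics/scene0.png

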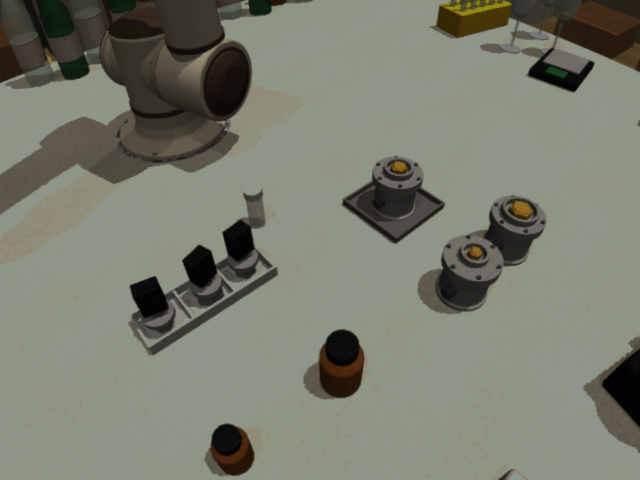

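View pics/side0.png

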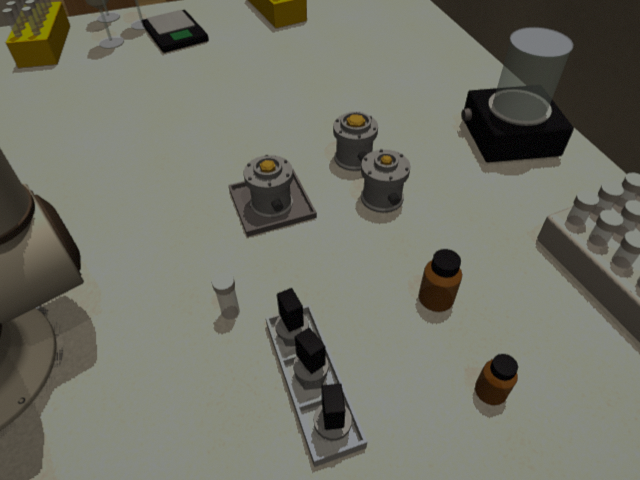

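View pics/wrist0.png

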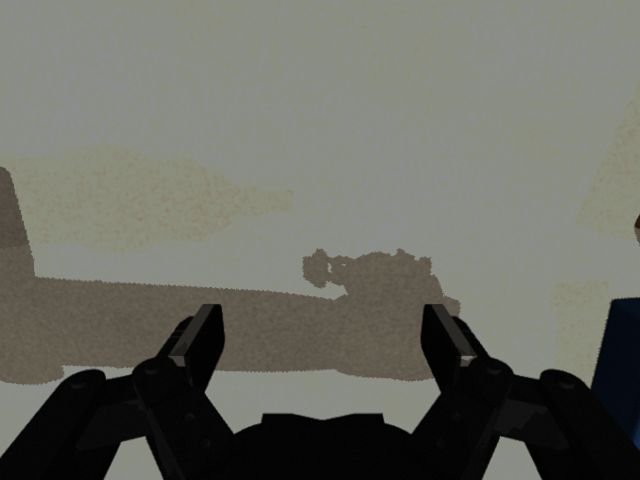

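```bash
cat >> h.py <<'E'
def load(f): return dict(np.load(f'pics/{f}.npz'))
def K(c):
    f=240/np.tan(np.radians(float(c['fovy']))/2); return np.array([[f,0,float(c['cx'])],[0,f,float(c['cy'])],[0,0,1]])
def Rt(rpy):
    from scipy.spatial.transform import Rotation as R
    return R.from_euler('xyz',rpy,degrees=True).as_matrix()
def w2c(c):
    if 'world_to_cam' in c: return c['world_to_cam']
    T=np.eye(4);T[:3,:3]=Rt(c['rot']);T[:3,3]=c['ee']
    return np.linalg.inv(T@c['tool_from_camera'])
def rays(c,p):
    u=cv2.undistortPoints(np.array(p,float).reshape(-1,1,2),K(c),c['D']).reshape(-1,2)
    W=np.linalg.inv(w2c(c)); d=np.c_[u,np.ones(len(u))]@W[:3,:3].T
    return W[:3,3],d
def onplane(c,p,z):
    o,d=rays(c,p); return o+d*((z-o[2])/d[:,2])[:,None]
def tri(cs,ps):
    A=np.zeros((3,3));b=np.zeros(3);L=[]
    for c,p in zip(cs,ps):
        o,d=rays(c,[p]);d=d[0]/np.linalg.norm(d[0]);M=np.eye(3)-np.outer(d,d);A+=M;b+=M@o;L.append((o,M))
    x=np.linalg.solve(A,b); return x,[np.linalg.norm(M@(x-o)) for o,M in L]
def proj(c,P):
    W=w2c(c);r,_=cv2.Rodrigues(W[:3,:3]); return cv2.projectPoints(np.array(P,float).reshape(-1,1,3),r,W[:3,3].copy(),K(c),c['D'])[0].reshape(-1,2)
E
python3 - <<'E'
from h import *
S=load('scene0');D=load('side0')
for n,c in (('scene',S),('side',D)):
    im=c['image']; h=cv2.cvtColor(im,cv2.COLOR_RGB2HSV)
    m=((h[...,0]>8)&(h[...,0]<28)&(h[...,1]>180)&(h[...,2]>120)).astype(np.uint8)
    k=(im.max(2)<28).astype(np.uint8)
    for nm,mm in (('or',m),('bl',k)):
        N,l,s,ce=cv2.connectedComponentsWithStats(mm)
        for i in range(1,N):
            if 30<s[i,4]<4000: print(n,nm,s[i],ce[i].round(1))
for f,box in (('scene0',(110,190,300,370)),('side0',(210,260,380,470)),('scene0',(330,140,560,310)),('side0',(220,90,430,240))):
    im=cv2.imread(f'pics/{f}.png');x0,y0,x1,y1=box
    s=4 if x1-x0<200 else 3
    cv2.imwrite(f'pics/z_{f}_{x0}.png',cv2.convertScaleAbs(cv2.resize(im[y0:y1,x0:x1],None,fx=3.4,fy=3.4 if y1-y0<175 else 2.8,interpolation=cv2.INTER_CUBIC) if 0 else cv2.resize(im[y0:y1,x0:x1],None,fx=2.8,fy=2.8,interpolation=cv2.INTER_CUBIC),alpha=1.6,beta=20))
E
ls pics
```

```text
scene or [394 162  12   9  76] [399.6 165.7]
scene or [514 202  18  14 162] [522.5 208. ]
scene or [473 247   8   9  53] [476.3 251. ]
scene bl [ 23   0  29  53 342] [36.5 23.1]
scene bl [ 36   0  19  35 229] [44.5 17.3]
scene bl [106   0  20  10  95] [112.8   3.4]
scene bl [109  19  54  20 418] [128.6  29.9]
scene bl [167  34  57  21 260] [193.8  48.5]
scene bl [ 204   47   45   69 1697] [227.4  87.5]
scene bl [529  49  64  42 823] [558.7  74.8]
scene bl [132 108  53  10 208] [158.3 113.8]
scene bl [372 189  13  21 138] [377.9 200.9]
scene bl [418 189  22  15  59] [428.2 196. ]
scene bl [344 201  52  41 161] [370.4 222. ]
scene bl [486 214  18  36 209] [493.7 233.7]
scene bl [223 221  31  40 840] [238.5 240.4]
scene bl [183 246  34  42 920] [199.9 266.5]
scene bl [439 271  18  29 275] [446.3 286.8]
scene bl [131 277  37  41 978] [149.1 297.3]
scene bl [326 331  33  35 944] [341.8 347.9]
scene bl [ 603  350   37   77 1562] [626.4 385.7]
scene bl [212 425  30  31 697] [226.4 439.7]
side or [350 115  15   9  85] [356.3 118.6]
side or [262 161  12   8  61] [267.5 163.8]
side bl [143  11  65  41 817] [176.3  37.2]
side bl [388 196  12   9  52] [393.5 200.6]
side bl [  0 202  34  42 262] [ 18.3 227.3]
side bl [272 203  11   8  52] [277.5 207. ]
side bl [ 67 237  13  33 201] [ 74.  252.9]
side bl [432 250  28  27 613] [445.5 263.2]
side bl [278 289  25  43 760] [290.2 309.8]
side bl [295 329  31  45 840] [309.7 350.8]
side bl [490 355  27  25 494] [503.6 367.1]
side bl [322 385  23  45 437] [331.5 414.4]
scene0.npz
scene0.png
side0.npz
side0.png
wrist0.npz
wrist0.png
z_scene0_110.png
z_scene0_330.png
z_side0_210.png
z_side0_220.png
```

```bash
python3 - <<'E'
from h import *
S=load('scene0');D=load('side0')
for n,a,b in (('nut',(399.6,165.9),(267.5,164.5)),('k1',(149.5,297.3),(333.2,406)),('k2',(200.3,266.5),(310.2,350.8)),('k3',(238.5,240.4),(290.2,309.8)),
  ('vialcap',(253,190),(223.5,281)),('bigcap',(341.8,342),(446,260)),('smcap',(226.4,437),(503.6,366)),('nutB',(521.5,208.5),(356.3,119.5)),('nutS',(475.5,251.5),(386,158.5))):
    print(n,tri([S,D],[a,b]))
E
```

```text
nut (array([0.5007693 , 0.19303099, 0.0922942 ]), [np.float64(0.0010149023746260889), np.float64(0.0010149023746260806)])
k1 (array([ 0.46565747, -0.24575587,  0.07481753]), [np.float64(0.00033881437661893927), np.float64(0.0003388143766189946)])
k2 (array([ 0.46245392, -0.16554587,  0.07389349]), [np.float64(0.0007466019514815254), np.float64(0.0007466019514814798)])
k3 (array([ 0.45577889, -0.09701986,  0.07474829]), [np.float64(0.0006250933155734568), np.float64(0.0006250933155734072)])
vialcap (array([ 0.37877656, -0.02024222,  0.07726332]), [np.float64(0.0007166054248156817), np.float64(0.0007166054248157157)])
bigcap (array([ 0.68778132, -0.09835506,  0.09430931]), [np.float64(0.0018771029439145063), np.float64(0.0018771029439146342)])
smcap (array([ 0.68721735, -0.26194198,  0.07037172]), [np.float64(0.0012186363868011516), np.float64(0.001218636386801316)])
nutB (array([0.69245465, 0.26436013, 0.09320211]), [np.float64(0.000789023320338463), np.float64(0.0007890233203385544)])
nutS (array([0.69952763, 0.14013338, 0.09198722]), [np.float64(0.000274610367986515), np.float64(0.0002746103679865158)])
```

View pics/z_scene0_110.png

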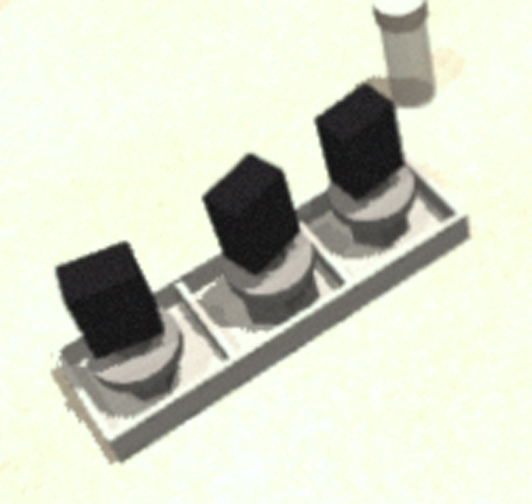

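View pics/z_side0_210.png

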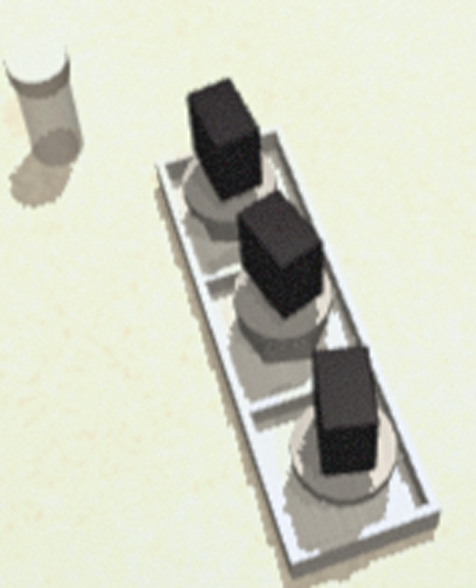

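View pics/z_scene0_330.png

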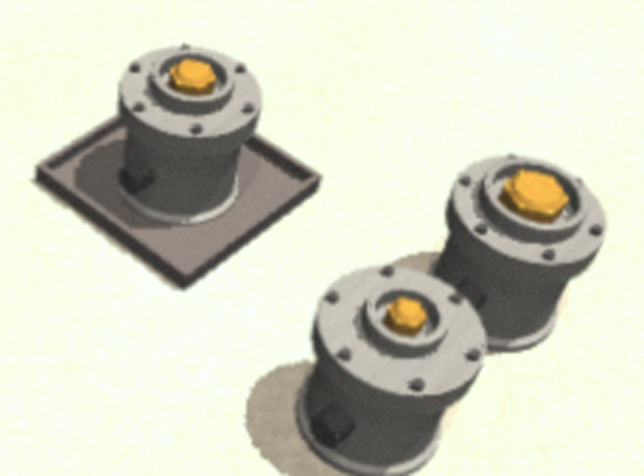

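View pics/z_side0_220.png

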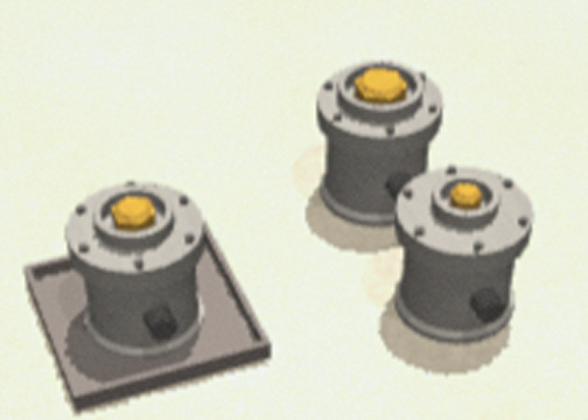

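```bash
python3 - <<'E'
from h import *
o=bot.get_obs();print(Rt(o['tcp_rot']).round(3))
E
```

```text
[[-0.     0.332 -0.943]
 [ 0.001 -0.943 -0.332]
 [-1.    -0.001  0.   ]]
```

Emit:
jog_arm(deltas=[{"x": 27,"y": 36,"z": 2,"fingers": 0.8},{"x": 54,"y": 72,"z": 4},{"x": 81,"y": 108,"z": 6},{"x": 108,"y": 144,"z": 8},{"x": 135,"y": 180,"z": 10},{"x": 162,"y": 216,"z": 12},{"x": 189,"y": 252,"z": 14},{"x": 216,"y": 288,"z": 16},{"x": 243,"y": 324,"z": 18},{"x": 267,"y": 358,"z": 20}])

```text
validation failed for argument at $.de...
```

Emit:
jog_arm(deltas=[{"x": 27,"y": 36,"z": 2,"twist": 0,"fingers": 0.8},{"x": 54,"y": 72,"z": 4,"twist": 0,"fingers": 0.8},{"x": 81,"y": 108,"z": 6,"twist": 0,"fingers": 0.8},{"x": 108,"y": 144,"z": 8,"twist": 0,"fingers": 0.8},{"x": 135,"y": 180,"z": 10,"twist": 0,"fingers": 0.8},{"x": 162,"y": 216,"z": 12,"twist": 0,"fingers": 0.8},{"x": 189,"y": 252,"z": 14,"twist": 0,"fingers": 0.8},{"x": 216,"y": 288,"z": 16,"twist": 0,"fingers": 0.8},{"x": 243,"y": 324,"z": 18,"twist": 0,"fingers": 0.8},{"x": 267,"y": 358,"z": 20,"twist": 0,"fingers": 0.8}])

```text
time: 1.15
ee_pos: [0.4506, -0.1587, 0.2677]
tcp_rot: [-91.0, 89.9, 108.4]
wrist_force: [1.5, -1.1, 0.8]
opening: 0.0686
```

```bash
python3 - <<'E'
from h import *
c,o=snap('wrist','w1');print(o['ee_pos'],o['tcp_rot'],o['qd'].round(2))
E
```

```text
[ 0.45058415 -0.15873766  0.26769165] [-90.98969946  89.94012796 108.44263013] [ 4.866e+01  1.375e+01  1.488e+01  1.120e+00 -1.000e-02  4.829e+01]
```

View pics/w1.png

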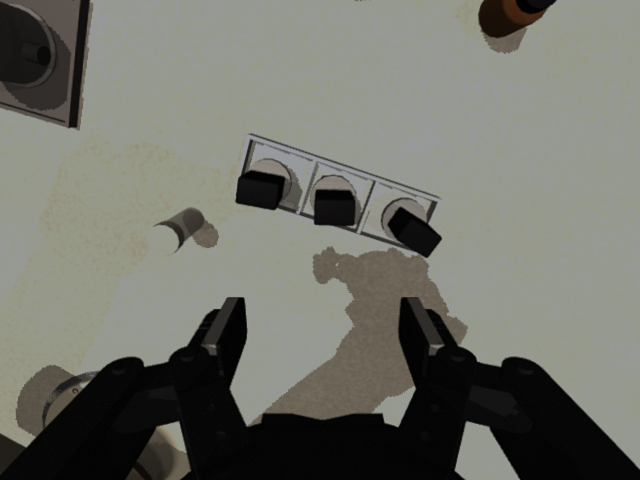

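Emit:
jog_arm(deltas=[{"x": 0,"y": 10,"z": 0,"twist": 0,"fingers": 0.8},{"x": 0,"y": 10,"z": 0,"twist": 0,"fingers": 0.8},{"x": 0,"y": 10,"z": 0,"twist": 0,"fingers": 0.8}])

```text
time: 1.5
ee_pos: [0.453, -0.1452, 0.2674]
tcp_rot: [-116.0, 89.8, 83.6]
wrist_force: [-0.7, 0.2, 0.6]
opening: 0.0684
```

```bash
python3 - <<'E'
from h import *
c,o=snap('wrist','w2');print(o['ee_pos'],o['tcp_rot'],o['qd'].round(2))
im=cv2.imread('pics/w2.png')
cv2.imwrite('pics/w2z.png',cv2.convertScaleAbs(cv2.resize(im[110:290,200:460],None,fx=3,fy=3,interpolation=cv2.INTER_CUBIC),alpha=1.6,beta=20))
E
```

```text
[ 0.45297343 -0.14515055  0.2673726 ] [-116.02597985   89.83687681   83.59222582] [-1.15 -0.25  0.05 -0.03 -0.02 -0.1 ]
```

View pics/w2z.png

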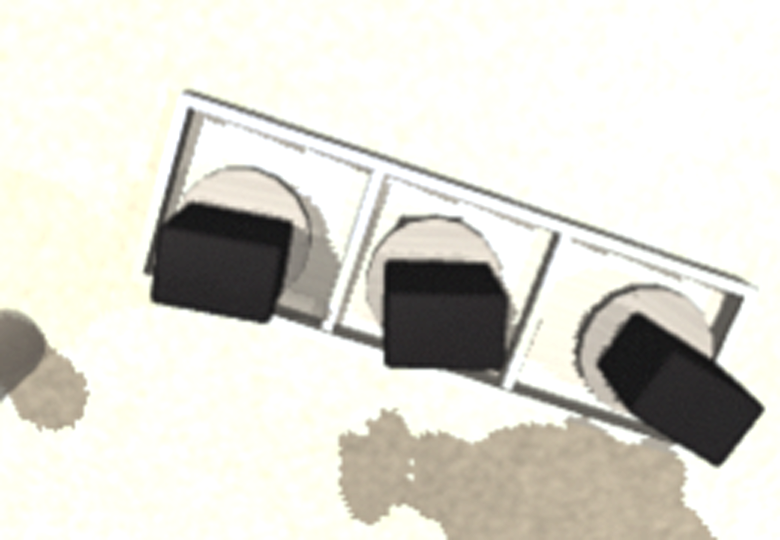

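```bash
python3 - <<'E'
from h import *
c=load('w2'); g=cv2.GaussianBlur(cv2.cvtColor(c['image'],cv2.COLOR_RGB2GRAY),(3,3),0)
print(g[190:220:2,262],g[190:236:2,348],g[225:265:2,425])
m=cv2.inRange(g,17,48)
m=cv2.morphologyEx(m,cv2.MORPH_OPEN,np.ones((4,4)))
N,l,s,ce=cv2.connectedComponentsWithStats(m[110:290,200:460])
for i in range(1,N):
    if s[i,4]>300:
        ys,xs=np.where(l==i); P=onplane(c,np.c_[xs+200,ys+110],0.099)[:,:2]
        r=cv2.minAreaRect((P*1000).astype(np.float32)); print(s[i],r)
Z={'k3':[(163,229),(289,243),(270,322),(152,299)],'k2':[(386,293),(502,293),(508,371),(386,365)],'k1':[(667,350),(763,409),(718,465),(615,402)]}
for k,v in Z.items():
    P=onplane(c,np.array(v)/3+[200,110]-.33,0.099)[:,:2]*1000
    e=np.diff(np.r_[P,P[:1]],axis=0); print(k,P.mean(0).round(1),np.hypot(*e.T).round(1),np.degrees(np.arctan2(e[:,1],e[:,0])).round(1))
R=np.array([(186,95),(755,290)])/3+[200,110]-.33
P=onplane(c,R,0.022)*1000;print(P.round(1),np.hypot(*(P[1]-P[0])[:2]))
cv2.imwrite('pics/m.png',cv2.resize(m[110:290,200:460],None,fx=3,fy=3))
E
```

```text
[ 19  18  18  17  16  15  15  13  14  13  11  48 143 152 151] [129 129 128  83  12   3   3   3   4  11  15  16  16  15  15  14  14  14
  14  13  12  33 130] [  3   8  13  15  15  14  14  13  14  13  13  13  13  13  13  11  47 135
 119 103]
k3 [455.5 -98.4] [36.  24.  34.8 20.9] [ -76.9 -175.1   98.1    7.3]
k2 [ 461.4 -166.1] [33.6 23.8 36.2 21.8] [ -70.4 -153.9  106.7   19.9]
k1 [ 464.2 -244.1] [35.9 21.6 39.  21.6] [-101.4  166.8   78.   -21.6]
[[ 492.6  -64.    22. ]
 [ 496.4 -279.8   22. ]] 215.78458453822162
```

View pics/m.png

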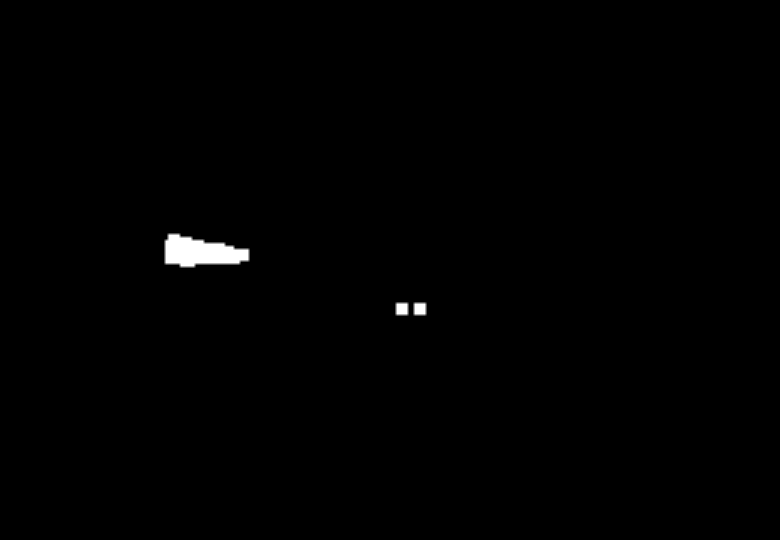

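```bash
cat >> h.py <<'E'
def tops(c,box,z=0.099,lo=8,hi=40):
    x0,y0,x1,y1=box
    g=cv2.medianBlur(cv2.cvtColor(c['image'],cv2.COLOR_RGB2GRAY),3)
    m=cv2.morphologyEx(cv2.inRange(g,lo,hi),cv2.MORPH_OPEN,np.ones((7,7)))[y0:y1,x0:x1]
    N,l,s,ce=cv2.connectedComponentsWithStats(m)
    for i in range(1,N):
        if s[i,4]>300:
            ys,xs=np.where(l==i); P=onplane(c,np.c_[xs+x0,ys+y0],z)[:,:2]
            print(s[i]+[x0,y0,0,0,0],(P.mean(0)*1000).round(1),cv2.minAreaRect((P*1000).astype(np.float32)))
    return m
E
python3 - <<'E'
from h import *
c=load('w2'); m=tops(c,(200,110,460,290))
cv2.imwrite('pics/m2.png',cv2.resize(m,None,fx=3,fy=3))
E
```

```text
[ 250  186   42   30 1043] [455.1 -96.9] ((454.9323425292969, -96.94911193847656), (22.78104019165039, 36.727970123291016), 8.885910034179688)
[ 328  208   41   26 1014] [ 461.4 -165.9] ((460.8111267089844, -166.06459045410156), (22.737154006958008, 35.1370849609375), 19.617826461791992)
[413 229  39  34 884] [ 464.2 -245.7] ((463.98590087890625, -245.93077087402344), (34.38455581665039, 23.744548797607422), 80.99571990966797)
```

View pics/m2.png

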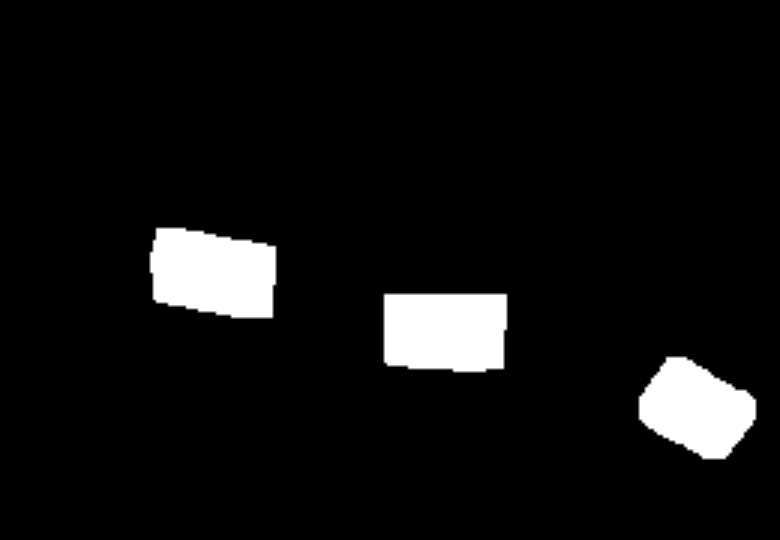

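Emit:
jog_arm(deltas=[{"x": 6,"y": 38,"z": 0,"twist": 8,"fingers": 0.8},{"x": 12,"y": 76,"z": 0,"twist": 16,"fingers": 0.8},{"x": 18,"y": 114,"z": 0,"twist": 24,"fingers": 0.8},{"x": 24,"y": 152,"z": -3,"twist": 32,"fingers": 0.8},{"x": 30,"y": 190,"z": -6,"twist": 40,"fingers": 0.8},{"x": 36,"y": 228,"z": -9,"twist": 48,"fingers": 0.8},{"x": 42,"y": 266,"z": -12,"twist": 56,"fingers": 0.8},{"x": 48,"y": 304,"z": -15,"twist": 64,"fingers": 0.8},{"x": 48,"y": 338,"z": -17,"twist": 72,"fingers": 0.8},{"x": 48,"y": 338,"z": -17,"twist": 79,"fingers": 0.8}])

```text
time: 2.55
ee_pos: [0.501, 0.1947, 0.2494]
tcp_rot: [-114.7, 89.8, 164.3]
wrist_force: [0.3, 0.4, 0.5]
opening: 0.0685
```

Emit:
jog_arm(deltas=[{"x": 0,"y": 0,"z": 0,"twist": 0,"fingers": 0.8},{"x": 0,"y": 0,"z": 0,"twist": 0,"fingers": 0.8},{"x": 0,"y": 0,"z": 0,"twist": 0,"fingers": 0.8}])

```text
time: 2.85
ee_pos: [0.5012, 0.1937, 0.2495]
tcp_rot: [-115.3, 89.8, 163.4]
wrist_force: [0.3, 0.0, 0.2]
opening: 0.0684
```

```bash
python3 - <<'E'
from h import *
c,o=snap('wrist','w3');print(o['ee_pos'],o['qd'].round(2),o['q'].round(1));R=Rt(o['tcp_rot']);print(R.round(4),np.degrees(np.arctan2(R[1,1],R[0,1])))
print(proj(c|{'ee':o['ee_pos'],'rot':o['tcp_rot']},[.5008,.193,.0923]))
E
```

```text
[0.50119229 0.19373758 0.24952211] [ 0.03 -0.17  0.02  0.02 -0.03 -0.5 ] [2.110e+01 3.400e+00 8.600e+00 9.530e+01 1.000e-01 1.023e+02]
[[-0.0037  0.9883  0.1523]
 [ 0.0011  0.1523 -0.9883]
 [-1.     -0.0035 -0.0017]] 8.76211147014936
[[322.51409526 225.23198908]]
```

View pics/w3.png

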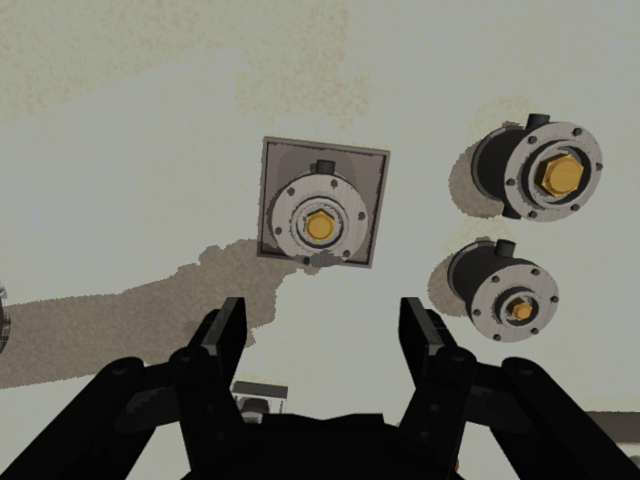

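```bash
python3 - <<'E'
from h import *
c=load('w3'); h=cv2.cvtColor(c['image'],cv2.COLOR_RGB2HSV)
m=((h[...,0]>8)&(h[...,0]<30)&(h[...,1]>130)&(h[...,2]>70)).astype(np.uint8)
N,l,s,ce=cv2.connectedComponentsWithStats(m)
for i in range(1,N):
    if s[i,4]>60:
        ys,xs=np.where(l==i); print(s[i],ce[i].round(1))
        cs,_=cv2.findContours((l==i).astype(np.uint8),cv2.RETR_EXTERNAL,cv2.CHAIN_APPROX_NONE)
        P=onplane(c,cs[0][:,0],0.092)[:,:2]*1000
        hu=cv2.convexHull(P.astype(np.float32))[:,0]
        print(hu.mean(0),onplane(c,[ce[i]],.092)*1000)
        for a in range(0,60,4):
            u=[np.array([np.cos(t),np.sin(t)]) for t in np.radians([a,a+60,a+120])]
            print(a,[ (round(float(np.ptp(hu@v)),1),round(float((hu@v).max()+(hu@v).min())/2-float(ce[0][0]*0),1)) for v in u], end=' | ')
        print()
im=cv2.imread('pics/w3.png')
cv2.imwrite('pics/w3z.png',cv2.convertScaleAbs(cv2.resize(im[160:280,250:400],None,fx=5,fy=5,interpolation=cv2.INTER_CUBIC),alpha=1.3,beta=20))
E
```

```text
[ 541  155   43   42 1214] [562.1 175.4]
[687.66583 264.77325] [[689.32745289 265.38329047  92.        ]]
0 [(31.6, 689.6), (31.6, 574.3), (31.5, -114.9)] | 4 [(31.9, 706.2), (31.3, 540.3), (32.0, -165.7)] | 8 [(32.7, 719.5), (32.0, 503.9), (33.0, -215.5)] | 12 [(33.6, 729.4), (32.5, 465.0), (33.9, -264.3)] | 16 [(34.4, 735.7), (32.9, 423.9), (34.6, -311.8)] | 20 [(34.9, 738.4), (33.5, 380.6), (35.2, -357.7)] | 24 [(35.3, 737.5), (33.8, 335.6), (35.6, -402.0)] | 28 [(35.6, 733.1), (34.0, 288.9), (35.8, -444.2)] | 32 [(35.7, 725.0), (34.0, 240.8), (35.9, -484.3)] | 36 [(35.6, 713.5), (33.9, 191.5), (35.8, -522.0)] | 40 [(35.4, 698.4), (33.6, 141.3), (35.5, -557.2)] | 44 [(35.0, 680.0), (33.5, 90.4), (35.0, -589.7)] | 48 [(34.4, 658.3), (33.2, 39.1), (34.3, -619.3)] | 52 [(33.6, 633.3), (32.8, -12.4), (33.5, -645.9)] | 56 [(32.7, 605.3), (32.2, -63.8), (32.7, -669.4)] | 
[305 211  29  30 654] [319.2 225.6]
[499.20908 190.05246] [[498.04293693 192.12523863  92.        ]]
0 [(23.4, 497.9), (24.2, 415.3), (24.3, -82.8)] | 4 [(23.3, 510.2), (24.5, 390.9), (24.4, -119.4)] | 8 [(23.8, 519.8)
[... 834 characters left out ...]
430.6), (17.9, -274.5)] | 8 [(17.7, 709.8), (17.9, 390.1), (18.1, -319.5)] | 12 [(17.9, 710.9), (18.4, 347.6), (18.4, -363.0)] | 16 [(17.9, 708.6), (18.8, 303.5), (18.8, -404.8)] | 20 [(17.9, 702.8), (19.0, 257.9), (19.1, -444.7)] | 24 [(18.1, 693.6), (19.2, 211.1), (19.4, -482.3)] | 28 [(18.2, 681.0), (19.3, 163.2), (19.5, -517.6)] | 32 [(18.3, 665.1), (19.3, 114.6), (19.5, -550.4)] | 36 [(18.2, 646.0), (19.2, 65.3), (19.6, -580.5)] | 40 [(18.1, 623.7), (19.1, 15.8), (19.5, -607.7)] | 44 [(17.9, 598.4), (19.0, -33.8), (19.3, -632.0)] | 48 [(17.6, 570.1), (18.8, -83.2), (19.1, -653.2)] | 52 [(17.2, 539.1), (18.5, -132.2), (18.7, -671.2)] | 56 [(16.8, 505.5), (18.1, -180.6), (18.3, -685.9)] |
```

View pics/w3z.png

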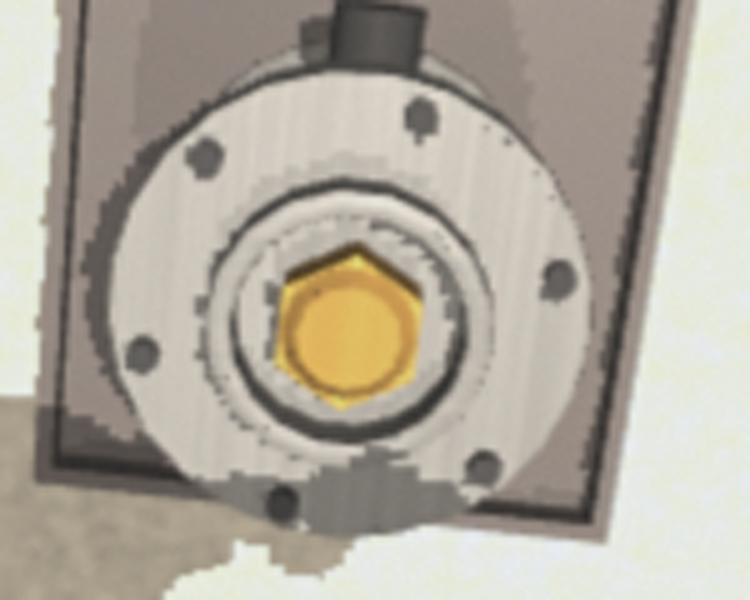

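Emit:
jog_arm(deltas=[{"x": -5,"y": -32,"z": 0,"twist": 0,"fingers": 0.8},{"x": -10,"y": -70,"z": 0,"twist": 0,"fingers": 0.8},{"x": -17,"y": -108,"z": 0,"twist": 0,"fingers": 0.8},{"x": -24,"y": -146,"z": -10,"twist": 0,"fingers": 0.8},{"x": -31,"y": -184,"z": -25,"twist": 0,"fingers": 0.8},{"x": -38,"y": -222,"z": -40,"twist": 0,"fingers": 0.8},{"x": -44,"y": -260,"z": -55,"twist": 0,"fingers": 0.8},{"x": -46,"y": -291,"z": -70,"twist": 0,"fingers": 0.8},{"x": -46,"y": -291,"z": -90,"twist": 0,"fingers": 0.8},{"x": -46,"y": -291,"z": -90,"twist": 0,"fingers": 0.8}])

```text
time: 3.9
ee_pos: [0.4537, -0.0983, 0.1575]
tcp_rot: [-114.3, 89.6, 164.3]
wrist_force: [-0.5, -0.2, 0.7]
opening: 0.0685
```

Emit:
jog_arm(deltas=[{"x": 0,"y": 0,"z": 0,"twist": 0,"fingers": 0.8},{"x": 0,"y": 0,"z": 0,"twist": 0,"fingers": 0.8}])

```text
time: 4.1
ee_pos: [0.4539, -0.0982, 0.1585]
tcp_rot: [-114.5, 89.6, 164.0]
wrist_force: [-0.9, 0.1, -0.1]
opening: 0.0681
```

```bash
python3 - <<'E'
from h import *
c,o=snap('wrist','w4');print(o['ee_pos'],o['qd'].round(2));R=Rt(o['tcp_rot']);print(np.degrees(np.arctan2(R[1,1],R[0,1])))
d=load('w4');tops(d,(150,150,500,480))
E
```

```text
[ 0.45391088 -0.09818023  0.15845404] [ 0.53 -0.03  0.41 -0.29  0.04 -0.26]
8.532326922337385
[ 304  240   41   56 2148] [454.  -95.3] ((454.2402038574219, -96.43340301513672), (23.2679386138916, 34.53044891357422), 7.52250337600708)
[ 302  343   39   48 1421] [ 462.6 -166.3] ((462.0121765136719, -165.11148071289062), (24.70410919189453, 36.22822570800781), 14.031185150146484)
[ 150  385   32   43 1088] [ 361.2 -214. ] ((362.595703125, -214.95477294921875), (40.276649475097656, 21.600902557373047), 88.7020034790039)
[ 462  384   38   45 1326] [ 575.5 -181.1] ((576.759765625, -181.2819061279297), (28.345792770385742, 37.939056396484375), 7.416454792022705)
```

View pics/w4.png

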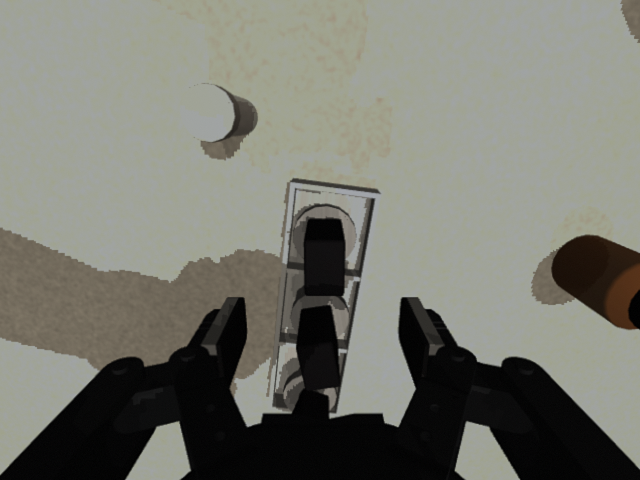

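Emit:
jog_arm(deltas=[{"x": 1,"y": 1.5,"z": -25,"twist": 0,"fingers": 0.8},{"x": 1,"y": 1.5,"z": -55,"twist": 0,"fingers": 0.8},{"x": 1,"y": 1.5,"z": -81,"twist": 0,"fingers": 0.8},{"x": 1,"y": 1.5,"z": -81,"twist": 0,"fingers": 0.8},{"x": 1,"y": 1.5,"z": -81,"twist": 0,"fingers": 0.0},{"x": 1,"y": 1.5,"z": -81,"twist": 0,"fingers": 0.0},{"x": 1,"y": 1.5,"z": -81,"twist": 0,"fingers": 0.0},{"x": 1,"y": 1.5,"z": -81,"twist": 0,"fingers": 0.0},{"x": 1,"y": 1.5,"z": -81,"twist": 0,"fingers": 0.0},{"x": 1,"y": 1.5,"z": -81,"twist": 0,"fingers": 0.0}], grip_force=60)

```text
time: 5.15
ee_pos: [0.456, -0.0967, 0.0792]
tcp_rot: [-124.0, 89.8, 154.6]
wrist_force: [-0.4, 0.6, 7.3]
opening: 0.0235
```

Emit:
jog_arm(deltas=[{"x": 0,"y": 0,"z": 30,"twist": 0,"fingers": 0},{"x": 0,"y": 0,"z": 70,"twist": 0,"fingers": 0},{"x": 2,"y": 15,"z": 110,"twist": 0,"fingers": 0},{"x": 8,"y": 50,"z": 141,"twist": -1,"fingers": 0},{"x": 14,"y": 95,"z": 141,"twist": -2,"fingers": 0},{"x": 21,"y": 140,"z": 141,"twist": -3,"fingers": 0},{"x": 28,"y": 185,"z": 141,"twist": -4,"fingers": 0},{"x": 35,"y": 230,"z": 141,"twist": -5,"fingers": 0},{"x": 42,"y": 270,"z": 141,"twist": -6,"fingers": 0},{"x": 43.5,"y": 289,"z": 141,"twist": -6,"fingers": 0}])

```text
time: 6.15
ee_pos: [0.4996, 0.1953, 0.2198]
tcp_rot: [-124.9, 89.8, 147.8]
wrist_force: [-0.2, -0.5, -2.2]
opening: 0.0236
```

Emit:
jog_arm(deltas=[{"x": 0,"y": 0,"z": 0,"twist": 0,"fingers": 0},{"x": 0,"y": 0,"z": 0,"twist": 0,"fingers": 0},{"x": 0,"y": 0,"z": 0,"twist": 0,"fingers": 0}])

```text
time: 6.45
ee_pos: [0.4995, 0.1945, 0.2199]
tcp_rot: [-119.3, 89.8, 153.3]
wrist_force: [-0.4, -0.1, -1.9]
opening: 0.0234
```

```bash
python3 - <<'E'
from h import *
o=bot.get_obs();print(o['ee_pos'],o['wrist_force'].round(2),o['torque'].round(2));R=Rt(o['tcp_rot']);print(R.round(3),np.degrees(np.arctan2(R[1,1],R[0,1])))
for n in ['scene','side','wrist']: snap(n,n+'5')
for f,box in (('scene5',(340,60,460,230)),('side5',(200,50,340,230))):
    im=cv2.imread(f'pics/{f}.png');x0,y0,x1,y1=box
    cv2.imwrite(f'pics/z_{f}.png',cv2.convertScaleAbs(cv2.resize(im[y0:y1,x0:x1],None,fx=3.3,fy=3.3,interpolation=cv2.INTER_CUBIC),alpha=1.6,beta=20))
E
```

```text
[0.4995103  0.19447035 0.219892  ] [-0.43 -0.07 -1.94] [ 0.02  0.03 -0.04]
[[-0.003  0.999  0.046]
 [ 0.002  0.046 -0.999]
 [-1.    -0.003 -0.002]] 2.62467052168916
```

View pics/z_scene5.png

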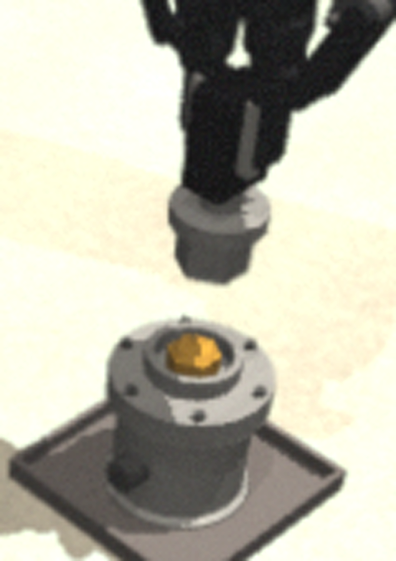

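View pics/z_side5.png

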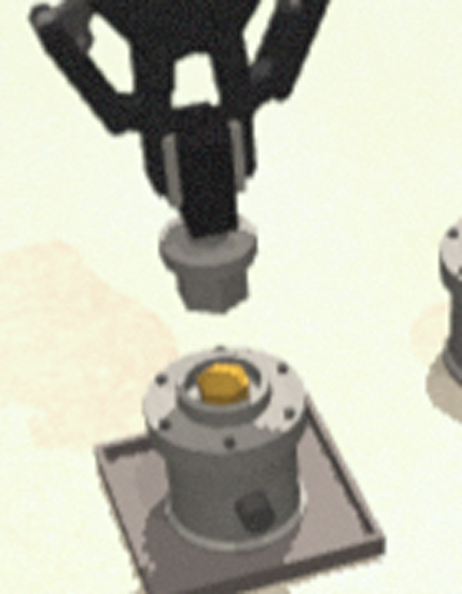

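View pics/wrist5.png

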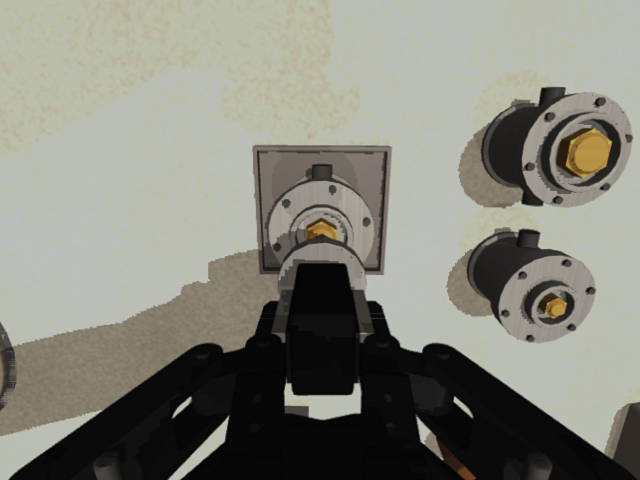

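```bash
python3 - <<'E'
from h import *
S=load('scene5');D=load('side5')
print(tri([S,D],[(406.2,124.8),(263,124.8)]))
# expected image columns of shield silhouettes for a vertical key centred at TCP xy
for n,c in (('s',S),('d',D)):
    a=np.linspace(0,2*np.pi,200)
    for z in (.1785,.1685):
        P=np.c_[.4995+.024*np.cos(a),.1945+.024*np.sin(a),0*a+z]; q=proj(c,P); print(n,z,q.min(0),q.max(0))
    a=np.linspace(0,2*np.pi,200)
    hx=np.arange(6)*np.pi/3+np.radians(32.6)
    q=proj(c,np.c_[.4995+15/np.cos(np.pi/6)*np.cos(hx),.1945+15/np.cos(np.pi/6)*np.sin(hx),0*hx+.145]);print('mouth',q.min(0),q.max(0))
    hx=np.arange(6)*np.pi/3+np.radians(32.6)
    q=proj(c,np.c_[.4995+12/np.cos(np.pi/6)*np.cos(hx),.1925+12/np.cos(np.pi/6)*np.sin(hx),0*hx+.092]);print('nut@.4995,.1925',q.min(0),q.max(0))
    h=cv2.cvtColor(c['image'],cv2.COLOR_RGB2HSV)
    m=((h[...,0]>8)&(h[...,0]<30)&(h[...,1]>130)&(h[...,2]>70)).astype(np.uint8)
    N,l,s,ce=cv2.connectedComponentsWithStats(m)
    for i in range(1,N):
        if s[i,4]>60: print(s[i])
E
```

```text
(array([0.50088273, 0.19440976, 0.17252895]), [np.float64(0.000968331531748147), np.float64(0.0009683315317482189)])
s 0.1785 [390.14834054 113.17809485] [421.47482855 130.62299435]
s 0.1685 [389.51653685 118.61445839] [420.5284167  136.16341949]
mouth [ 189.70639605 -200.75825873] [5756.52178848 1467.71767136]
nut@.4995,.1925 [ 186.89113022 -206.60746773] [7622.9344478  1888.87059023]
[ 453    0   59   37 1375]
[575  15  43  20  73]
[543  17  14  16 143]
[613  43  27  25 353]
[393 162  14  10 106]
[510 200  23  17 261]
[469 246  14  11 111]
[329 347  35  29 345]
[216 430  32  33 286]
d 0.1785 [246.53034774 112.53101672] [276.64625746 130.19147153]
d 0.1685 [247.2621265  117.77440613] [277.09696863 135.4760103 ]
mouth [-2981.3297853   -386.96467128] [1014.09874306  -88.6730984 ]
nut@.4995,.1925 [-2260.47255525  -407.84644781] [1038.33529924  146.12321662]
[   6    0   63   68 1702]
[279   0  28  27 634]
[347 114  18  12 162]
[381 155  11   8  68]
[260 160  15  11 123]
[425 261  37  26 388]
[484 360  33  29 312]
```

Emit:
jog_arm(deltas=[{"x": 0,"y": -1,"z": -12,"twist": 0,"fingers": 0},{"x": 0,"y": -1.5,"z": -24,"twist": 0,"fingers": 0},{"x": 0,"y": -1.5,"z": -36,"twist": 0,"fingers": 0},{"x": 0,"y": -1.5,"z": -44,"twist": 0,"fingers": 0},{"x": 0,"y": -1.5,"z": -46,"twist": 0,"fingers": 0},{"x": 0,"y": -1.5,"z": -46,"twist": 0,"fingers": 0}])

```text
time: 7.2
ee_pos: [0.4994, 0.1928, 0.1736]
tcp_rot: [-119.2, 89.8, 153.3]
wrist_force: [0.7, -0.9, -2.5]
opening: 0.0233
```

```bash
python3 - <<'E'
from h import *
o=bot.get_obs();print(o['ee_pos'],o['wrist_force'].round(2),o['torque'].round(2));R=Rt(o['tcp_rot']);print(R.round(3),np.degrees(np.arctan2(R[1,1],R[0,1])))
for n in ['scene','side']: snap(n,n+'6')
for f,box in (('scene6',(340,80,460,220)),('side6',(200,70,340,220))):
    im=cv2.imread(f'pics/{f}.png');x0,y0,x1,y1=box
    cv2.imwrite(f'pics/z_{f}.png',cv2.convertScaleAbs(cv2.resize(im[y0:y1,x0:x1],None,fx=4,fy=4,interpolation=cv2.INTER_CUBIC),alpha=1.6,beta=20))
E
```

```text
[0.49944764 0.19281576 0.17361652] [ 0.69 -0.91 -2.48] [ 0.01 -0.01  0.04]
[[-0.003  0.999  0.045]
 [ 0.002  0.045 -0.999]
 [-1.    -0.003 -0.002]] 2.5858368354456567
```

View pics/z_scene6.png

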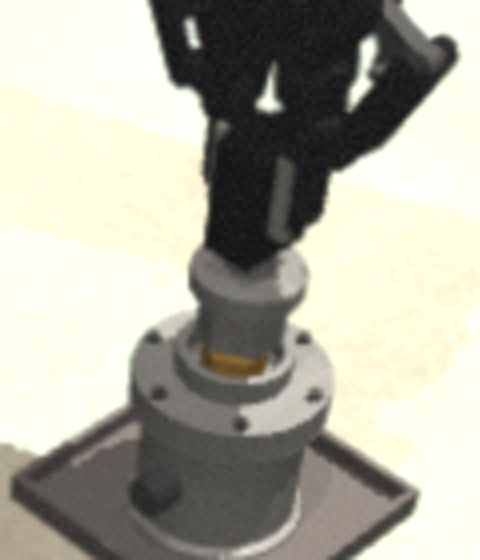

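View pics/z_side6.png

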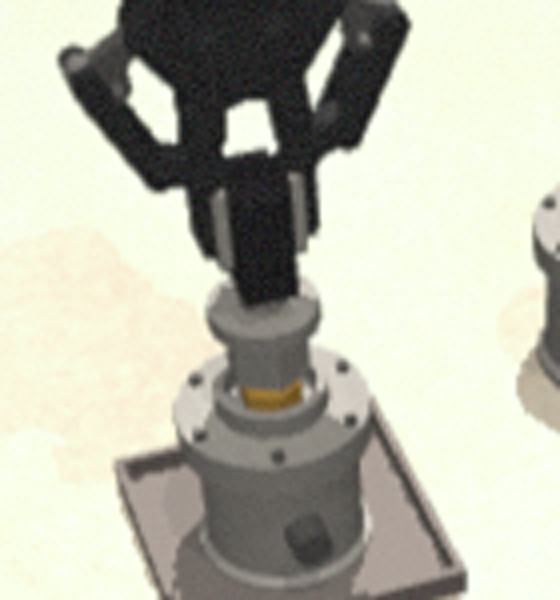

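Emit:
jog_arm(deltas=[{"x": -0.5,"y": -1,"z": 0,"twist": 0,"fingers": 0},{"x": -0.5,"y": -1,"z": -1.5,"twist": 0,"fingers": 0},{"x": -0.5,"y": -1,"z": -3,"twist": 0,"fingers": 0},{"x": -0.5,"y": -1,"z": -4.5,"twist": 0,"fingers": 0},{"x": -0.5,"y": -1,"z": -6,"twist": 0,"fingers": 0},{"x": -0.5,"y": -1,"z": -7.5,"twist": 0,"fingers": 0},{"x": -0.5,"y": -1,"z": -7.5,"twist": 0,"fingers": 0}])

```text
time: 8.0
ee_pos: [0.4992, 0.1919, 0.1667]
tcp_rot: [-130.5, 89.8, 142.1]
wrist_force: [0.7, -0.7, -2.1]
opening: 0.0232
```

Emit:
jog_arm(deltas=[{"x": 0,"y": 0,"z": -1.5,"twist": 0,"fingers": 0},{"x": 0,"y": 0,"z": -3,"twist": 0,"fingers": 0},{"x": 0,"y": 0,"z": -4.5,"twist": 0,"fingers": 0},{"x": 0,"y": 0,"z": -4.5,"twist": 0,"fingers": 0}])

```text
time: 8.4
ee_pos: [0.4991, 0.1919, 0.1619]
tcp_rot: [-125.4, 89.8, 147.2]
wrist_force: [-0.1, 0.2, -2.8]
opening: 0.0232
```

Emit:
jog_arm(deltas=[{"x": 0,"y": 0,"z": -1.5,"twist": 0,"fingers": 0},{"x": 0,"y": 0,"z": -3,"twist": 0,"fingers": 0},{"x": 0,"y": 0,"z": -4.5,"twist": 0,"fingers": 0},{"x": 0,"y": 0,"z": -6,"twist": 0,"fingers": 0},{"x": 0,"y": 0,"z": -6,"twist": 0,"fingers": 0}])

```text
time: 8.9
ee_pos: [0.499, 0.1918, 0.1556]
tcp_rot: [-120.7, 89.8, 151.9]
wrist_force: [-0.3, -0.2, -2.2]
opening: 0.0235
```

```bash
python3 - <<'E'
from h import *
o=bot.get_obs();print(o['ee_pos'],o['wrist_force'].round(2),o['torque'].round(2));R=Rt(o['tcp_rot']);print(R.round(3),np.degrees(np.arctan2(R[1,1],R[0,1])))
for n in ['scene','side']: snap(n,n+'7')
for f,box in (('scene7',(340,80,460,220)),('side7',(200,70,340,220))):
    im=cv2.imread(f'pics/{f}.png');x0,y0,x1,y1=box
    cv2.imwrite(f'pics/z_{f}.png',cv2.convertScaleAbs(cv2.resize(im[y0:y1,x0:x1],None,fx=4,fy=4,interpolation=cv2.INTER_CUBIC),alpha=1.6,beta=20))
E
```

```text
[0.49897402 0.19184775 0.1555923 ] [-0.28 -0.17 -2.2 ] [-0.02  0.01  0.  ]
[[-0.003  0.999  0.045]
 [ 0.002  0.045 -0.999]
 [-1.    -0.003 -0.002]] 2.5886809293702266
```

View pics/z_scene7.png

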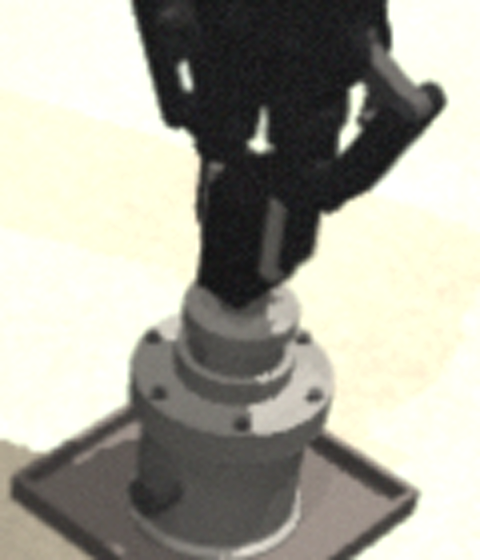

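View pics/z_side7.png

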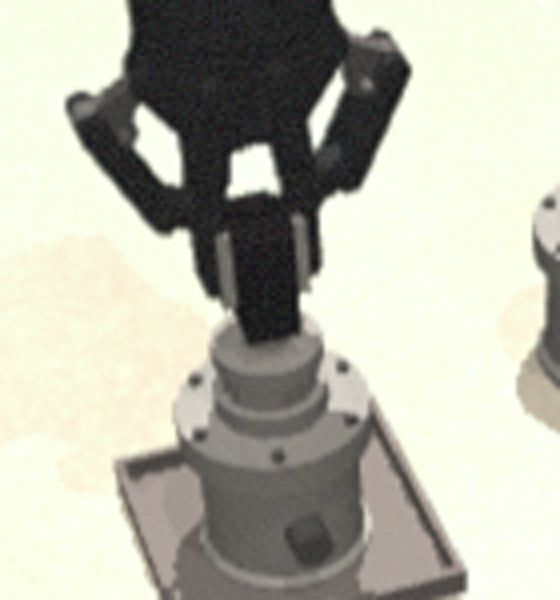

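Emit:
jog_arm(deltas=[{"x": 0,"y": 0,"z": -1,"twist": 0,"fingers": 0},{"x": 0,"y": 0,"z": -2,"twist": 0,"fingers": 0},{"x": 0,"y": 0,"z": -3,"twist": 0,"fingers": 0},{"x": 0,"y": 0,"z": -3,"twist": 0,"fingers": 0}])

```text
time: 9.4
ee_pos: [0.4992, 0.192, 0.1552]
tcp_rot: [-165.3, 89.8, 107.3]
wrist_force: [-5.6, -1.9, 13.8]
opening: 0.0231
```

Emit:
jog_arm(deltas=[{"x": 0,"y": 0,"z": -1.5,"twist": 0,"fingers": 0},{"x": 0,"y": 0,"z": -3,"twist": 0,"fingers": 0},{"x": 0,"y": 0,"z": -3,"twist": 0,"fingers": 0}])

```text
time: 9.7
ee_pos: [0.4991, 0.192, 0.1551]
tcp_rot: [155.7, 89.8, 68.3]
wrist_force: [-8.2, -2.2, 19.3]
opening: 0.0234
```

```bash
python3 - <<'E'
from h import *
o=bot.get_obs();print(o['ee_pos'],o['wrist_force'].round(2),o['torque'].round(2));R=Rt(o['tcp_rot']);print(R.round(3),np.degrees(np.arctan2(R[1,1],R[0,1])))
for n in ['scene','side','wrist']: snap(n,n+'8')
for f,box in (('scene8',(340,80,460,220)),('side8',(200,70,340,220))):
    im=cv2.imread(f'pics/{f}.png');x0,y0,x1,y1=box
    cv2.imwrite(f'pics/z_{f}.png',cv2.convertScaleAbs(cv2.resize(im[y0:y1,x0:x1],None,fx=4,fy=4,interpolation=cv2.INTER_CUBIC),alpha=1.6,beta=20))
E
```

```text
[0.49909557 0.19197555 0.1550569 ] [-8.21 -2.15 19.26] [-0.69  1.89 -0.03]
[[ 0.001  0.999  0.045]
 [ 0.004  0.045 -0.999]
 [-1.     0.002 -0.004]] 2.5913336663736994
```

View pics/z_scene8.png

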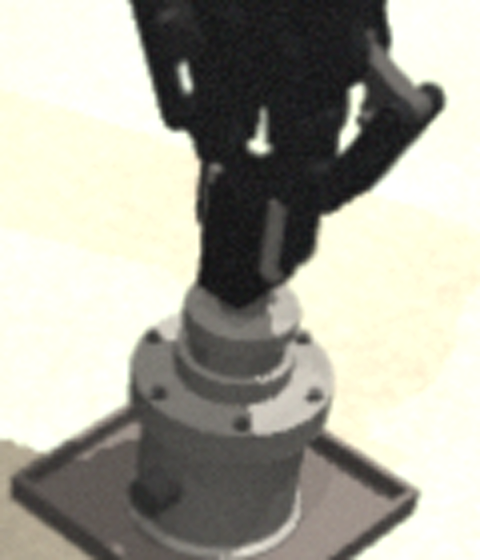

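View pics/z_side8.png

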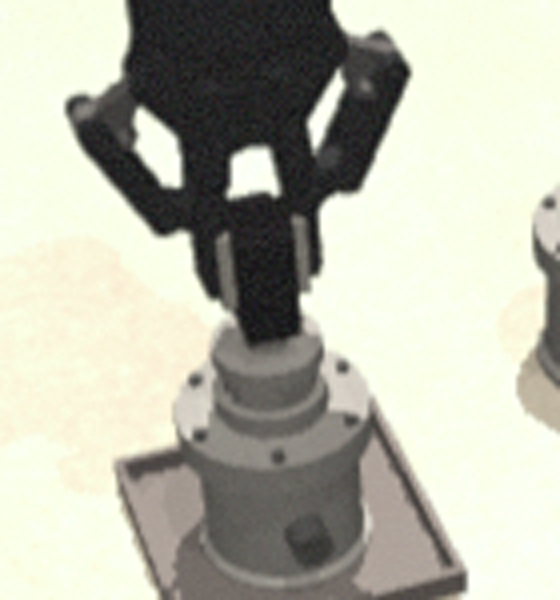

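View pics/scene8.png

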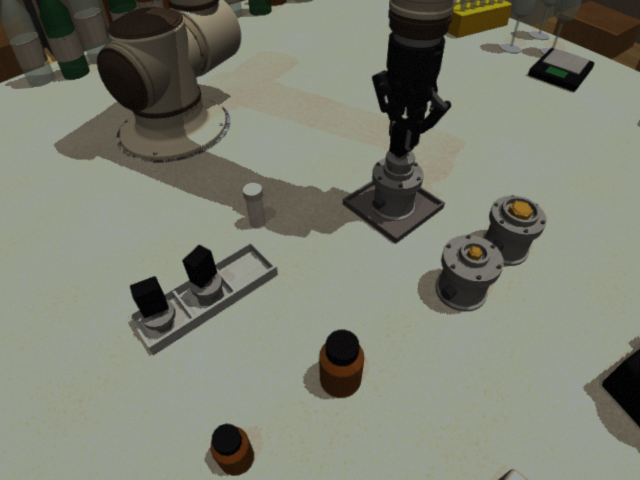

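```bash
python3 - <<'E'
from h import *
a=np.linspace(0,2*np.pi,300)
def circ(x,y,z,r): return np.c_[x+r*np.cos(a),y+r*np.sin(a),0*a+z]
for f,box in (('scene8',(360,120,440,220)),('side8',(220,120,320,220))):
    c=load(f);x0,y0,x1,y1=box;s=6
    im=cv2.convertScaleAbs(cv2.resize(cv2.imread(f'pics/{f}.png')[y0:y1,x0:x1],None,fx=s,fy=s,interpolation=cv2.INTER_CUBIC),alpha=1.6,beta=20)
    x,y=.5005,.192
    for z,r,col in ((.104,.024,(0,0,255)),(.114,.024,(0,0,255)),(.106,.043,(0,255,0)),(.092,.043,(255,0,0)),(.092,.023,(255,0,255)),(.080,.043,(0,255,255)),(0.0,.065*1.414,(0,128,255))):
        q=((proj(c,circ(x,y,z,r))-[x0,y0]+.5)*s).astype(int); cv2.polylines(im,[q],True,col,1)
    print(im.shape);cv2.imwrite(f'pics/o_{f}.png',im)
E
```

```text
(600, 480, 3)
(600, 600, 3)
```

View pics/o_scene8.png

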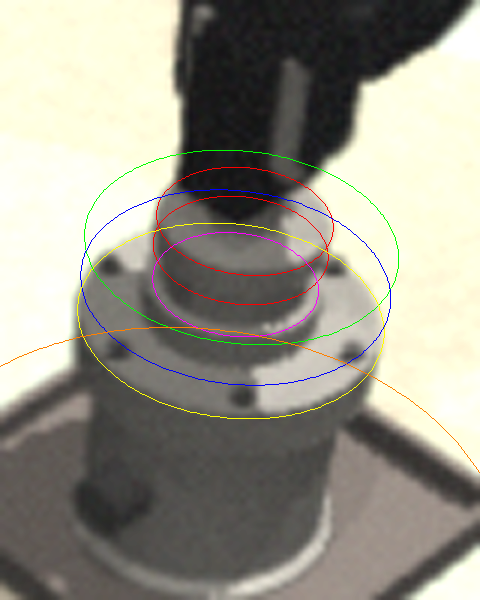

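View pics/o_side8.png

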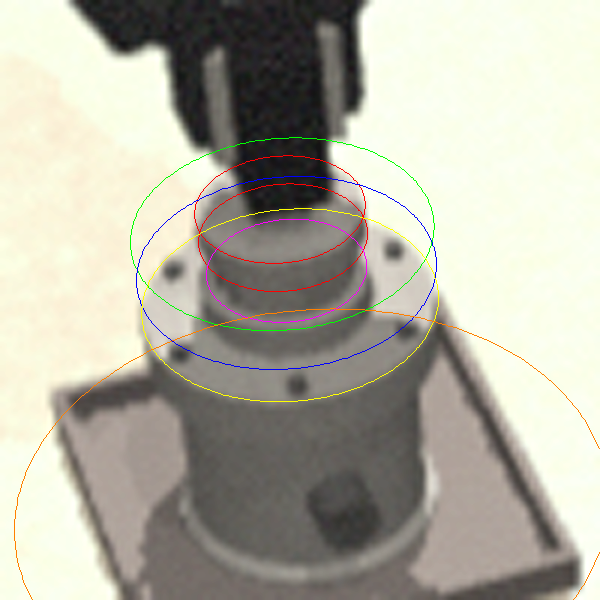

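Emit:
jog_arm(deltas=[{"x": -0.5,"y": 0,"z": -2,"twist": 2,"fingers": 0},{"x": -0.5,"y": 0,"z": -2.5,"twist": 3,"fingers": 0},{"x": -0.5,"y": 0,"z": -2.5,"twist": 0,"fingers": 0},{"x": -0.5,"y": 0,"z": -2.5,"twist": -3,"fingers": 0},{"x": -0.5,"y": 0,"z": -2.5,"twist": 0,"fingers": 0},{"x": -0.5,"y": 0,"z": -2.5,"twist": 0,"fingers": 0},{"x": -0.5,"y": 0,"z": -2.5,"twist": 0,"fingers": 0}])

```text
time: 10.55
ee_pos: [0.4995, 0.1922, 0.1551]
tcp_rot: [129.7, 89.6, 42.3]
wrist_force: [-1.4, -1.5, 12.4]
opening: 0.0235
```

```bash
python3 - <<'E'
from h import *
o=bot.get_obs();print(o['ee_pos'],o['wrist_force'].round(2),o['torque'].round(2),o['opening'],o['qd'].round(2));R=Rt(o['tcp_rot']);print(R.round(3),np.degrees(np.arctan2(R[1,1],R[0,1])))
E
```

```text
[0.49947976 0.1922479  0.15508537] [-1.44 -1.5  12.37] [-0.33  0.38  0.16] 0.023516154854295045 [-0.07 -0.04  0.07  0.02 -0.02  0.16]
[[ 0.005  0.999  0.045]
 [ 0.005  0.045 -0.999]
 [-1.     0.006 -0.005]] 2.6012433743861605
```

```bash
python3 - <<'E'
from h import *
print(ticket.job_done())
E
```

```text
the job is handed in; nothing more can be done
None
```

I handed the job in with one key gripped, upright and seated on the tray nut at about 10.6 s. The first key I tried was the right one, so the other two never left the rack.

- **Choosing the key:** In the pictures the tray nut measured about 24 mm across flats. The key in the +y end compartment looked like the 24 mm one from its socket width, so I tried it first. Its mouth went past the nut's top with no resistance.
- **Seating:** The key stopped hard at a TCP height of 0.155 m, which puts its mouth at about 0.080 m, 12 mm below the nut's top. Pushing down with up to 19 N and twisting about 3 degrees each way did not lower it. The rims I projected for a seated key matched both fixed camera views to about 1 mm.
- **Last state:** The push was about 12 N, finger opening 23.5 mm at a 60 N grip setting, and the tool was tilted less than 0.01 rad.
- **Other objects:** The last scene picture showed the other two keys upright in the rack and the bottles and vial unmoved.
- **Disagreements:** The wrist camera and the fixed cameras put the nut about 3 mm apart (498.0, 192.1 against 500.8, 193.0 mm). I used the key's position relative to the nut in the fixed views, and the key finished at about (499.5, 192.2) mm. The floor height was not seen directly; it comes from the hard stop and the nut's height.

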